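Click the sample cassette into the analyser's dock

ROBOT

A 6-joint arm with a two-finger parallel gripper is mounted at the origin on the work surface. World frame = base frame: x ahead of the robot, y to its left, z up, the work surface at z = 0. Lengths are in m, angles in rad, forces in N, time in s.
With the tool pointing down it reaches from about 0.325 to 0.775 m from the base axis. Payload 5.5 kg.
Tool frame: the origin (TCP) lies on the centre line of the jaws, within the pads' length; the fingertips stand 8 mm ahead of it and the grasp point (between the pads) lies 11 mm behind it; z points along the fingers, y is the line along which they close (so a half turn about z gives the same grasp; the last joint's range is limited). The gripper opens to 88 mm and grips with 3 to 60 N. Pads are 20 mm wide; open, the fingers measure 115 mm over their backs; the gripper's body (75 mm by 178 mm) begins 61 mm behind the grasp point.
Start: joints at [-1.402, 0.091, 1.231, -0, 1.82, -0.057], TCP at [0.134, -0.585, 0.205] pointing down, gripper open.
Joint ranges: [-2.87, 2.87], [-0.86, 2.18], [0.17, 2.46], [-1.51, 4.65], [0.06, 2.69], [-2.65, 2.65]. Speed limits (rad/s): [2.57, 2.57, 3.01, 3.14, 3.14, 3.14].

INTERFACE

Orientations are given as a unit quaternion [x, y, z, w].
In Python, from bench import r gives the robot as it stands.
- The arm moves only by the tool move_arm, never from a script. Its argument "series" is one flat list of numbers, 5 for each row, row after row: the finger opening in cm, from 0 to 8.78, then the shift along the tool's x, y, z in cm, then the turn about the tool's z in rad. In form: [gripper, tx, ty, tz, yaw, gripper, tx, ty, tz, yaw, ...]. A call has exactly 10 rows; each row shifts and turns the commanded pose from where the row before left it, along the tool's axes as they then stand; what a row does not reach is not made up. A row lasts 1/8 s, in which the tool goes at most 62.5 mm and 10.7 degrees, less where a joint would pass 70% of its speed; a pose out of reach is approached as far as the arm can. A call is refused whole if a number of a shift passes 6.25 or a number of a turn 0.188, either way. A call with a gripper value outside its range is refused whole. The fingers move at their own pace and stop on an object; "squeeze" is the grip in N (left out, the last holds). Time passes only in rows, so rows that do not move let the fingers close, or fill a call up. It gives the time, the measured TCP pose, the force, the opening and the grip force at its end, in the units of the state.
- r.read_state(): the state, without advancing time (a new reading comes with each control period).
- r.camera(name): name is "scene" or "top" or "wrist"; returns a dict with "img" (384x512x3 uint8, blue, green, red), "z_map" (384x512 float32, m along the optical axis (not along the pixel's ray), 0 where there is no reading), "vertical_fov" (degrees; the focal length in pixels is half the picture's height over the tangent of half this angle, whatever the lens; pixels are square), "cx", "cy" (the principal point, pixels), "D" ([k1, k2, p1, p2, k3] as OpenCV has them; the pictures are not rectified), "rvec" (rotation vector, rad) and "tvec" (3), from world to camera coordinates, as OpenCV has them. Camera axes: x right, y down, z forward; pixel columns grow to the right and rows downward; lengths in m; the calibration is good to about 2 mm. A picture is of the moment at which its call begins.
- r.sign_off(): hands the job in; it is judged then, once.
The state is a dict: "time": time; "joints": joint angles; "joint_velocities": joint speeds; "effort": joint torques, N m; "position": TCP position; "tool_rot": TCP orientation; "wrist_force": force on the tool from outside, world axes, zero at the start; "wrist_torque": the same for the moment, N m; "finger_gap": opening from 0.0 (shut) to 1.0 (fully open); "grip_force": force on a finger pad.
Only numpy, scipy, OpenCV 4.12 (cv2) and the standard library are available. Lean on these libraries where they do the work, as an engineer would, in place of code of your own. Each camera call takes 0.05 s, during which the arm holds its last target. There are 200 camera calls.

TASK

Slide the white sample cassette along the bench, front end first, between the dock's rails and push it home until the red spring catch clicks into its side notch and holds it against the orange ejector; stop as soon as it meets the firm end stop, without forcing it. Leave it latched and let go, and leave everything else on the bench where it stands.

Things in the scene. Friction and masses are not known exactly. Their poses are not given: they have to be found in the camera images.
- dock: docking channel of a white-blue analyser, fixed. Two parallel aluminium rails on the bench, 22 mm tall, 12 thick, inner faces 101 mm apart, no floor plate. Origin: on the bench, midway between the rails where their parallel part (190 mm long) begins; x = the way in (about world +y, to the robot's left), y towards the robot, z up. The analyser's case, 150 mm tall, 200 wide, begins at x = 205 mm.
- dock_mouth (a point): outer end of the dock's flared mouth, midway, on the bench, 45 mm before the dock's origin: inner faces about 134 mm apart here, narrowing at 20 degrees a side to 101 mm. Axes as the dock's.
- dock_end (a point): midpoint, 17 mm up, of the 40 mm range (dock x = 133 to 173 mm) in which the end stop's face may lie. Stop (34 mm tall), ejector and catch form one unit clamped anywhere in this range; its true place is NOT measured and must be felt. In a black housing 46 mm tall (out to dock y = -111 mm, far side) sits the catch: red nose 25 to 42 mm up, 10 mm inside the rail's face, 48 to 81 mm before the stop.
- cassette: loose white sample cassette, coloured discs on top, 130 mm long (x), 96 wide (y, too wide to grasp), 45 tall, 0.3 to 0.5 kg, flat on the bench; slides with 2 to 3 N. Origin: centre of its underside. Both flanks flat but for a notch 11 mm deep, x = -18 to +20 mm. Starts 145 to 190 mm before the dock's origin, up to 35 mm off its centre line, turned up to 0.35 rad. Latched, its centre is 68 mm before the stop.
- cassette_front (a point): middle of the cassette's front end, which enters the dock first: corners rounded (12 mm radius), a blue bar on top; half-way up (22 mm), 65 mm from the cassette's centre
- cassette_back (a point): middle of the cassette's flat back end, half-way up (22 mm), 65 mm from the cassette's centre: the place to push
- catch (a joint): red spring catch, metres pushed outwards: 0 = sprung in, 0.005 to 0.011 while the cassette's flank rides past, at most 0.016; 1 to 5 N spring. Ramp on the entry side, flat face behind. The cassette's front meets it about 75 mm before the end of travel (a first resistance, 5 to 10 N: keep pushing); it springs into the notch (the click) 3 mm before the stop.
- ejector (a joint): orange spring ejector, 22 mm disc, 18 mm up, standing 14 mm out of the end stop; metres pressed in: 0 = free, about 0.011 with the cassette latched and let go, 0.014 with it hard against the stop. Its 1 to 5.5 N push the cassette back out unless latched. The whole push just before the click is about 9 to 14 N; 20 N means the firm stop is met; over 40 N would harm it.
- wash_bottle: bystander, not to be disturbed: white wash bottle with a blue label and red cap, 66 mm diameter, 190 mm tall, on the right; origin at the centre of its underside
- beaker: bystander, not to be disturbed: open glass beaker, 80 mm diameter, 100 mm tall, at the far edge; origin at the centre of its underside
- jar: bystander, not to be disturbed: amber jar, 60 mm diameter, 80 mm tall, on the left between the robot's base and the analyser; origin at the centre of its underside
- tin: bystander, not to be disturbed: aluminium can with a yellow label, 66 mm diameter, 100 mm tall, on the right; origin at the centre of its underside
- slide_box: bystander, not to be disturbed: closed green box, 110 x 70 x 35 mm, on the right; origin at the centre of its underside, x along the 110 mm
Not all that is in view belongs to the job. What is shaped like the part that bears catch but brown or yellow is not meant. Leave any pink look-alike of the cassette alone.

How it is judged:
On the way, in this order (a step that is already met when the one before it is completed fails the run):
1. the cassette is between the parallel rails, lined up with them (within 6 mm and 0.08 rad; its centre no more than 30 mm before the dock's origin) (x of cassette in the frame of dock above -0.03 m and y of cassette in the frame of dock between -0.006 and 0.006 m and angle between the x axis of cassette and the x axis of dock, either way round below 0.08 rad), for 0.1 s.
2. the cassette's edge holds the spring catch pushed aside by more than 3 mm (value of joint catch above 0.003 m), for 0.1 s.
At the end, for the whole second after the job is handed in: the cassette lies flat, at rest, between the rails (within 6 mm of their centre line and 0.08 rad of their direction), its centre at least 55 mm in; the catch has sprung back (under 2.5 mm aside) and the ejector is still held pressed in by more than 7 mm with the robot letting go (value of joint catch below 0.0025 m and value of joint ejector above 0.007 m and x of cassette in the frame of dock above 0.055 m and y of cassette in the frame of dock between -0.006 and 0.006 m and angle between the x axis of cassette and the x axis of dock, either way round below 0.08 rad and angle between cassette's own z axis and vertical below 0.05 rad and linear speed of cassette below 0.01 m/s); the robot touches nothing.
It fails at once if the robot forces the cassette with more than 40 N (contact force between any of the fingers, the arm and cassette above 40 N).
It fails at once if a bystander is moved by more than 30 mm (distance of any of wash_bottle, beaker, jar, tin, slide_box from where it was at the start of the episode above 0.03 m).
It also fails if it takes over 64 s, if anything falls off the work surface, if the arm or the gripper's body presses on something with over 40 N, if the wrist force passes 120 N, or if a joint passes its speed limit or range.

## Working session

There is one attempt and no reset: what is moved stays moved. The work goes in short steps, Python scripts to look and compute and a tool call to move; the robot and the scene stay as the last step left them, time stands still between calls to the robot, and variables do not carry over. Pictures are saved under pics/ and viewed, at most 10 in all, crops included, and the job is handed in when it is done.

Besides the shell and the picture viewer there is one more tool, called after "Request:" as name(argument=value, ...), one argument or row to a line, values as JSON. move_arm: Moves the arm, as the interface text tells. Its arguments: {"type":"object","properties":{"series":{"type":"array","items":{"type":"number"}},"squeeze":{"type":"number"}},"required":["series"]}

```bash
mkdir -p pics
cat > h.py <<'E'
import numpy as np, cv2
from bench import r
def K(c):
    f=c["img"].shape[0]/2/np.tan(np.radians(c["vertical_fov"])/2)
    return np.array([[f,0,c["cx"]],[0,f,c["cy"]],[0,0,1.]])
def world(c,uv,z=None):
    """pixels -> world; by the depth map, or on the plane at height z"""
    uv=np.atleast_2d(np.float64(uv)); k=K(c); R=cv2.Rodrigues(np.float64(c["rvec"]))[0]; t=np.float64(c["tvec"]).ravel()
    n=cv2.undistortPoints(uv[:,None],k,np.float64(c["D"]))[:,0]
    d=np.c_[n,np.ones(len(n))]; o=-R.T@t; dw=d@R
    if z is None: s=np.array([c["z_map"][int(round(v)),int(round(u))] for u,v in uv])
    else: s=(z-o[2])/dw[:,2]
    return o+dw*s[:,None]
def proj(c,p): return cv2.projectPoints(np.float64(p),np.float64(c["rvec"]),np.float64(c["tvec"]),K(c),np.float64(c["D"]))[0][:,0]
E
python3 - <<'E'
from h import *
import pickle
for n in ("top","scene"):
    c=r.camera(n); cv2.imwrite(f"pics/{n}0.png",cv2.resize(c["img"],(800,600))); pickle.dump(c,open(n+".pkl","wb"))
s=r.read_state(); print(s)
E
```

```text
{'time': 0.1, 'joints': array([-1.40170158e+00,  9.17775848e-02,  1.23175296e+00, -2.43337672e-06,
        1.81977742e+00, -5.67173073e-02]), 'joint_velocities': array([-0.00106734, -0.00155232, -0.00311745, -0.0003255 , -0.00121646,
        0.00120936]), 'effort': array([ 1.61697302e-03, -4.47856200e+01, -4.07569849e+01,  6.98791165e-02,
        2.84407038e-02, -1.09955815e-04]), 'position': array([ 0.13427761, -0.58448689,  0.20363061]), 'tool_rot': array([ 9.93632551e-01,  1.12665959e-01, -4.93427676e-05, -8.56235564e-04]), 'wrist_force': array([ 0.39088726, -0.65828697,  0.40171575]), 'wrist_torque': array([0.01786514, 0.02474741, 0.01454033]), 'grip_force': 0.0, 'finger_gap': 0.9980462415379071}
```

View pics/top0.png

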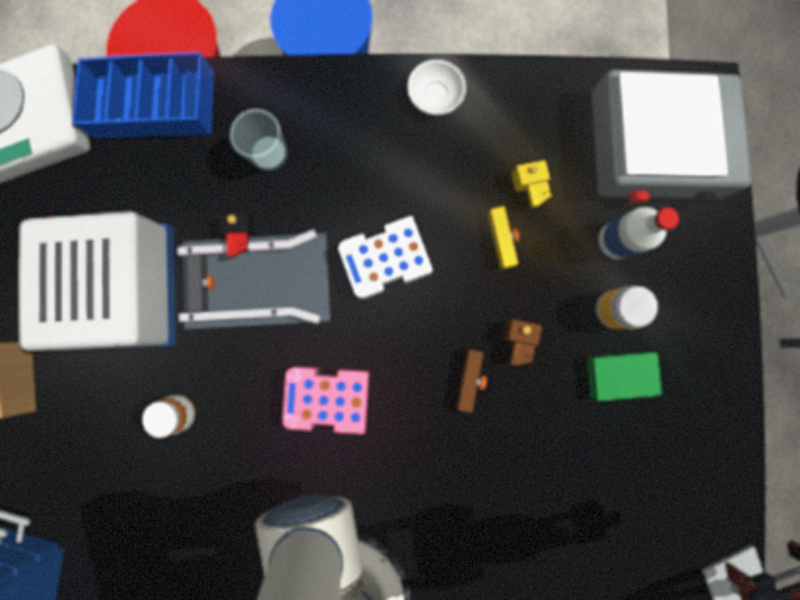

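View pics/scene0.png

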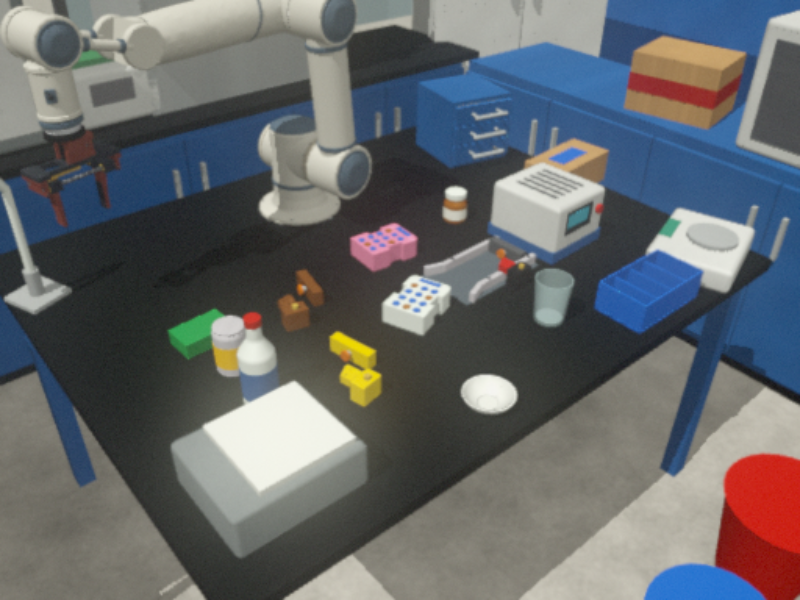

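Top view (800x600): white cassette at (385,256), with its blue bar at (352,268). The dock mouth is at (320,275), the red catch at (236,243), the orange ejector at (208,283) and the stop at (195,290). Could be mistaken for these: the pink cassette (326,400), the brown parts (525,340)/(472,380) and the yellow parts (533,180)/(505,237). I choose the white one and check it in a crop.

Run:
```python
from h import *
import pickle
c=pickle.load(open("top.pkl","rb"))
im=c["img"][130:220,105:285]; cv2.imwrite("pics/crop1.png",cv2.resize(im,None,fx=4.4,fy=4.4,interpolation=cv2.INTER_CUBIC))
print(world(c,[[246,164],[150,180],[150,205],[150,156]]).round(4))
```

```text
[[ 0.5705 -0.0792  0.0491]
 [ 0.536   0.179   0.001 ]
 [ 0.4691  0.1768  0.0046]
 [ 0.5939  0.168   0.0432]]
```

View pics/crop1.png

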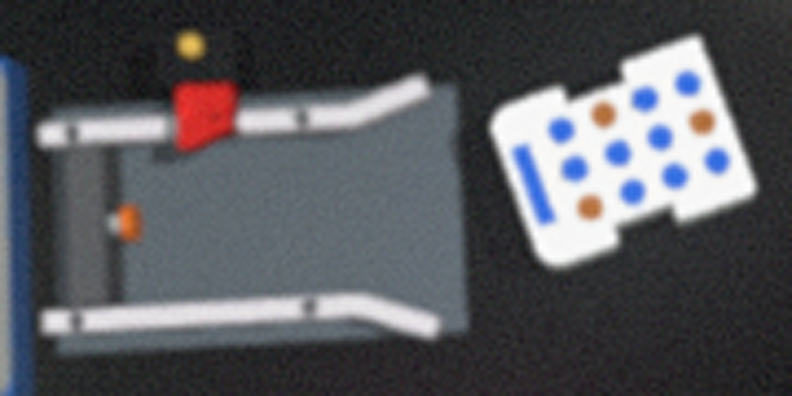

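```bash
cat >> h.py <<'E'
def cassette(c,lo,hi):
    """centre and heading (towards the blue bar side, ~ +y) of white top, from the z=.045 plane"""
    im=c["img"].astype(int); m=(im.min(2)>110).astype(np.uint8)
    vs,us=np.nonzero(m); p=world(c,np.c_[us,vs],.045); d=world(c,np.c_[us,vs])
    k=(p[:,0]>lo[0])&(p[:,0]<hi[0])&(p[:,1]>lo[1])&(p[:,1]<hi[1])&(d[:,2]>.035)&(d[:,2]<.06)
    q=p[k,:2]; (ctr,wh,a)=cv2.minAreaRect(np.float32(q*1000))
    b=cv2.boxPoints((ctr,wh,a))/1000; e=[b[1]-b[0],b[2]-b[1]]; e=max(e,key=np.linalg.norm); e=e*np.sign(e[1])
    return np.array(ctr)/1000,np.array(wh),np.arctan2(e[1],e[0]),k.sum()
E
python3 - <<'E'
from h import *
import pickle
c=pickle.load(open("top.pkl","rb"))
print("cass",cassette(c,(.4,-.25),(.75,.02)))
f=lambda l:np.array(l)/4.4+[105,130]-.39
u=world(c,f([[40,134],[345,117],[425,88]]),.022); l=world(c,f([[45,322],[358,305],[435,327]]),.022)
print(u.round(4),l.round(4))
d=(u[0]-u[1]+l[0]-l[1])[:2]; d/=np.linalg.norm(d); n=np.array([d[1],-d[0]])
print("dir",d,"ang",np.arctan2(d[1],d[0]),"spacing",(u[:2,:2]-l[:2,:2])@n, "x along",u[:,:2]@d,l[:,:2]@d,"mid n",(u[:2,:2]@n+l[:2,:2]@n)/2)
print("corners",world(c,f([[697,35],[757,192],[490,115],[550,268]]),.045).round(4))
print("bar",world(c,f([[535,185]]),.045), "ejector",world(c,f([[128,223]]),.018),world(c,f([[128,223]])), "stop face",world(c,f([[105,220]]),.034),world(c,f([[205,90]]),.042))
# second view
s=pickle.load(open("scene.pkl","rb")); print("cass scene",cassette(s,(.4,-.25),(.75,.02)))
E
```

```text
cass (array([ 0.57103528, -0.07850894]), array([ 97.07719421, 130.15238953]), np.float32(1.9232391), np.int64(1565))
[[0.5876 0.272  0.022 ]
 [0.5961 0.0865 0.022 ]
 [0.6132 0.0388 0.022 ]] [[0.4746 0.2656 0.022 ]
 [0.484  0.0775 0.022 ]
 [0.4709 0.0318 0.022 ]]
dir [-0.04789898  0.99885219] ang 1.618713642752502 spacing [0.1132164  0.11238785] x along [0.24357882 0.05788449 0.00938415] [0.24255882 0.05419209 0.00925786] mid n [0.54336444 0.54336444]
corners [[ 0.6393 -0.123   0.045 ]
 [ 0.5469 -0.1568  0.045 ]
 [ 0.5928 -0.0025  0.045 ]
 [ 0.5037 -0.0374  0.045 ]]
bar [[ 0.55175178 -0.02871513  0.045     ]] ejector [[0.53382876 0.21770531 0.018     ]] [[0.53272835 0.21381063 0.02939324]] stop face [[0.53414778 0.22613181 0.034     ]] [[0.60958266 0.16561661 0.042     ]]
cass scene (array([ 0.57337341, -0.08519145]), array([102.62884521, 145.26661682]), np.float32(1.9350417), np.int64(699))
```

Request:
move_arm(
  series=[8,0,0,0,-0.17,8,0,0,0,-0.17,8,0,0,0,-0.17,8,0,0,0,-0.17,8,0,0,0,-0.17,8,0,0,0,-0.17,8,0,0,0,-0.17,8,0,0,0,-0.17,8,0,0,0,-0.17,8,0,0,0,-0.17],
)

```text
time: 1.35
position: [0.1343, -0.5846, 0.204]
tool_rot: [0.569, 0.822, 0.0, -0.0]
wrist_force: [-0.1, 0.5, 0.6]
finger_gap: 0.909
grip_force: 0.0
```

Request:
move_arm(
  series=[5,2,5,0,0,5,2,5,0,0,5,2,5,0,0,5,2,5,0,0,5,2,5,0,0,5,2,5,0,0,5,2,5,0,0,5,2,5,0,0,5,2,5,0,0,5,2,5,0,0],
)

```text
time: 2.6
position: [0.5346, -0.222, 0.2042]
tool_rot: [0.571, 0.821, -0.0, -0.0]
wrist_force: [0.0, -0.6, 0.4]
finger_gap: 0.57
grip_force: 0.0
```

Request:
move_arm(
  series=[5,0.5,2,0,0,5,0.5,2,0,0,5,0.5,2,0,0,5,0.5,2,0,0,5,0.2,0.4,0,0,5,0,0,2,0,5,0,0,2,0,5,0,0,2,0,5,0,0,0,0,5,0,0,0,0],
)

```text
time: 3.85
position: [0.6048, -0.1738, 0.1452]
tool_rot: [0.571, 0.821, 0.0, 0.0]
wrist_force: [1.2, 0.2, 0.3]
finger_gap: 0.575
grip_force: 0.0
```

```bash
cat > look.py <<'E'
from h import *
import sys
D=np.array([-.0479,.99885]); N=np.array([.99885,.0479]); S0,N0,A0=.054,.5434,1.6187
def rep(t,x,a=None): x=np.array(x)[:2]; print(t,"s %.4f n %.4f"%(x@D-S0,x@N-N0),"" if a is None else "ang %.3f"%(a-A0))
s=r.read_state(); q=s["tool_rot"]; rep("tcp",s["position"],2*np.arctan2(q[1],q[0])); print(s["position"],s["wrist_force"].round(1))
for n in sys.argv[1].split(","):
    c=r.camera(n)
    if len(sys.argv)>2: cv2.imwrite(f"pics/{n}{sys.argv[2]}.png",c["img"])
    try:
        x,wh,a,k=cassette(c,(.4,-.25),(.7,.21)); rep(n,x,a); print(wh,k)
    except Exception as e: print(n,e)
E
python3 look.py wrist,top A
```

```text
tcp s -0.2566 n 0.0524 ang 0.307
[ 0.60480228 -0.17381214  0.14515326] [1.2 0.2 0.3]
wrist s -0.1597 n 0.0239 ang 0.305
[ 96.24488068 129.57388306] 10594
top s -0.1598 n 0.0232 ang 0.305
[ 97.11006165 130.15238953] 833
```

View pics/wristA.png

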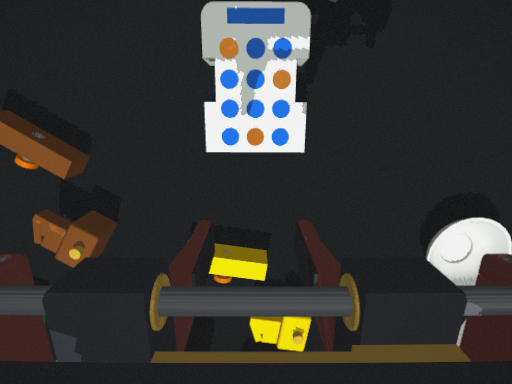

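Request:
move_arm(
  series=[5,0,0,1.5,0,5,0,0,1.5,0,5,0,0,1.5,0,5,0,0,1.5,0,5,0,0,1.5,0,5,0,0,1.5,0,5,0,0,1.5,0,5,0,0,1.2,0,5,0.7,0.2,0.5,0,5,0.7,0,0.3,0],
)

```text
time: 5.2
position: [0.6018, -0.1593, 0.0195]
tool_rot: [0.571, 0.821, 0.0, 0.0]
wrist_force: [0.1, 0.5, -0.5]
finger_gap: 0.569
grip_force: 0.0
```

Request:
move_arm(
  series=[5,0.6,0,0,0,5,0.4,0,0,0,5,0.4,0,0,0,5,0.5,0,0,0,5,0.6,0,0,0,5,0.6,0,0,0,5,0.6,0,0,0,5,0.6,0,0,0,5,0.6,0,0,0,5,0.4,0,0,0],
)

```text
time: 6.45
position: [0.5832, -0.1097, 0.0196]
tool_rot: [0.571, 0.821, -0.0, -0.0]
wrist_force: [0.7, -3.2, 2.1]
finger_gap: 0.572
grip_force: 1.9
```

```bash
python3 look.py wrist,top B
```

```text
tcp s -0.1915 n 0.0339 ang 0.307
[ 0.58318465 -0.10970231  0.01961424] [ 0.7 -3.2  2.1]
wrist s -0.1263 n 0.0125 ang 0.308
[ 96.52008057 114.76055145] 28027
top s -0.1115 n 0.0074 ang 0.310
[ 97.13399506 116.23680115] 881
```

Request:
move_arm(
  series=[5,0.5,-0.16,0,0.022,5,0.5,-0.16,0,0.022,5,0.5,-0.16,0,0.022,5,0.5,-0.16,0,0.022,5,0.5,-0.16,0,0.022,5,0.5,-0.16,0,0.022,5,0.5,-0.16,0,0.022,5,0.5,-0.16,0,0.022,5,0.5,-0.16,0,0.022,5,0.5,-0.16,0,0.022],
)

```text
time: 7.8
position: [0.555, -0.0655, 0.0195]
tool_rot: [0.658, 0.753, -0.0, -0.0]
wrist_force: [-0.6, -1.3, -1.0]
finger_gap: 0.569
grip_force: 0.7
```

```bash
python3 look.py wrist,top C
```

```text
tcp s -0.1460 n 0.0078 ang 0.086
[ 0.55499244 -0.06551408  0.01950995] [-0.6 -1.3 -1. ]
wrist s -0.0774 n 0.0012 ang 0.086
[ 96.58179474 114.70386505] 28044
top s -0.0319 n -0.0084 ang -0.325
[220.08067322  82.72077179] 560
```

View pics/wristC.png

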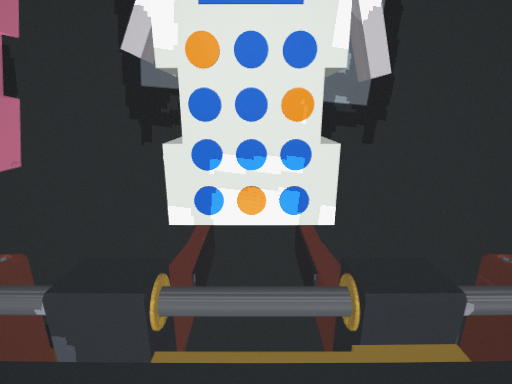

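Request:
move_arm(
  series=[5,0.3,-0.12,0,0.017,5,0.3,-0.12,0,0.017,5,0.3,-0.12,0,0.017,5,0.3,-0.12,0,0.017,5,0.3,-0.12,0,0.017,5,0.3,0,0,0,5,0.3,0,0,0,5,0.3,0,0,0,5,0.3,0,0,0,5,0.3,0,0,0],
)

```text
time: 9.15
position: [0.5471, -0.0365, 0.0198]
tool_rot: [0.689, 0.725, 0.0, 0.0]
wrist_force: [0.2, -3.4, 1.6]
finger_gap: 0.573
grip_force: 1.6
```

```bash
python3 look.py wrist D
python3 - <<'E'
import cv2
i=cv2.imread("pics/wristD.png"); cv2.imwrite("pics/wristD2.png",cv2.resize(i[:240],None,fx=1.56,fy=1.56))
E
```

```text
tcp s -0.1167 n 0.0014 ang 0.002
[ 0.54713678 -0.03648667  0.01979235] [ 0.2 -3.4  1.6]
wrist s -0.0477 n 0.0003 ang 0.003
[ 96.5361557 114.8921814] 28016
```

View pics/wristD2.png

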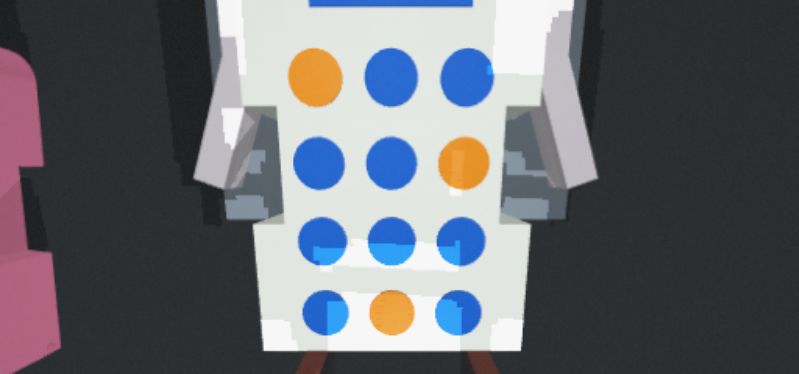

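Request:
move_arm(
  series=[5,0.3,0,0,0,5,0.3,0,0,0,5,0.3,0,0,0,5,0.3,0,0,0,5,0.3,0,0,0,5,0.3,0,0,0,5,0.3,0,0,0,5,0.3,0,0,0,5,0.3,0,0,0,5,0.3,0,0,0],
)

```text
time: 10.45
position: [0.5455, -0.0065, 0.0197]
tool_rot: [0.689, 0.725, 0.0, 0.0]
wrist_force: [0.7, -3.9, 2.7]
finger_gap: 0.566
grip_force: 1.9
```

```bash
python3 look.py wrist E
```

```text
tcp s -0.0866 n 0.0012 ang 0.002
[ 0.54553612 -0.00645027  0.01967825] [ 0.7 -3.9  2.7]
wrist s -0.0176 n 0.0002 ang 0.002
[ 96.5501709  114.79885101] 28027
```

Request:
move_arm(
  series=[5,0.3,0,0,0,5,0.3,0,0,0,5,0.3,0,0,0,5,0.3,0,0,0,5,0.3,0,0,0,5,0.3,0,0,0,5,0.3,0,0,0,5,0.3,0,0,0,5,0.3,0,0,0,5,0.3,0,0,0],
)

```text
time: 11.75
position: [0.544, 0.0235, 0.0196]
tool_rot: [0.689, 0.725, -0.0, -0.0]
wrist_force: [0.2, -4.9, 2.4]
finger_gap: 0.568
grip_force: 2.4
```

Request:
move_arm(
  series=[5,0.3,0,0,0,5,0.3,0,0,0,5,0.3,0,0,0,5,0.3,0,0,0,5,0.3,0,0,0,5,0.3,0,0,0,5,0.3,0,0,0,5,0.3,0,0,0,5,0.3,0,0,0,5,0.3,0,0,0],
)

```text
time: 13.0
position: [0.5419, 0.0528, 0.0195]
tool_rot: [0.689, 0.725, -0.001, -0.0]
wrist_force: [-1.5, -5.9, 3.4]
finger_gap: 0.571
grip_force: 2.9
```

```bash
python3 look.py wrist F; python3 look.py top F
```

```text
tcp s -0.0272 n 0.0004 ang 0.002
[0.54187785 0.05279439 0.01950344] [-1.5 -5.9  3.4]
wrist s 0.0415 n 0.0023 ang 0.002
[103.40595245 115.24755096] 27818
tcp s -0.0269 n 0.0004 ang 0.002
[0.5418606  0.05316228 0.01950221] [-1.5 -5.4  4.1]
top s 0.0591 n -0.0268 ang -0.026
[ 48.6198349  113.01068115] 405
```

Request:
move_arm(
  series=[5,0.14,0,0,0,5,0.14,0,0,0,5,0.14,0,0,0,5,0.14,0,0,0,5,0.14,0,0,0,5,0.14,0,0,0,5,0.14,0,0,0,5,0.14,0,0,0,5,0.14,0,0,0,5,0.14,0,0,0],
)

```text
time: 14.35
position: [0.541, 0.0667, 0.0195]
tool_rot: [0.689, 0.725, -0.001, -0.0]
wrist_force: [-1.8, -6.6, 3.8]
finger_gap: 0.572
grip_force: 2.9
```

Request:
move_arm(
  series=[5,0.07,0,0,0,5,0.07,0,0,0,5,0.07,0,0,0,5,0.07,0,0,0,5,0.07,0,0,0,5,0.07,0,0,0,5,0.07,0,0,0,5,0.07,0,0,0,5,0.07,0,0,0,5,0.07,0,0,0],
)

```text
time: 15.6
position: [0.5406, 0.073, 0.0195]
tool_rot: [0.689, 0.724, -0.002, 0.0]
wrist_force: [-1.9, -8.4, 4.4]
finger_gap: 0.567
grip_force: 4.0
```

Request:
move_arm(
  series=[5,0.05,0,0,0,5,0.05,0,0,0,5,0.05,0,0,0,5,0.05,0,0,0,5,0.05,0,0,0,5,0.05,0,0,0,5,0.05,0,0,0,5,0.05,0,0,0,5,0.05,0,0,0,5,0.05,0,0,0],
)

```text
time: 16.85
position: [0.5404, 0.0774, 0.0195]
tool_rot: [0.689, 0.724, -0.002, 0.0]
wrist_force: [-2.5, -10.5, 4.0]
finger_gap: 0.569
grip_force: 4.9
```

Request:
move_arm(
  series=[5,0.04,0,0,0,5,0.04,0,0,0,5,0.04,0,0,0,5,0.04,0,0,0,5,0.04,0,0,0,5,0.04,0,0,0,5,0.04,0,0,0,5,0.04,0,0,0,5,0.04,0,0,0,5,0.04,0,0,0],
)

```text
time: 18.1
position: [0.5402, 0.0809, 0.0195]
tool_rot: [0.689, 0.724, -0.002, 0.001]
wrist_force: [-2.6, -11.1, 5.1]
finger_gap: 0.567
grip_force: 5.7
```

Request:
move_arm(
  series=[5,0.03,0,0,0,5,0.03,0,0,0,5,0.03,0,0,0,5,0.03,0,0,0,5,0.03,0,0,0,5,0.03,0,0,0,5,0.03,0,0,0,5,0.03,0,0,0,5,0.03,0,0,0,5,0.03,0,0,0],
)

```text
time: 19.35
position: [0.5402, 0.0841, 0.0195]
tool_rot: [0.689, 0.724, -0.002, 0.001]
wrist_force: [-2.1, -10.6, 3.5]
finger_gap: 0.57
grip_force: 5.3
```

Request:
move_arm(
  series=[5,0.03,0,0,0,5,0.03,0,0,0,5,0.03,0,0,0,5,0.03,0,0,0,5,0.03,0,0,0,5,0.03,0,0,0,5,0.03,0,0,0,5,0.03,0,0,0,5,0,0,0,0,5,0,0,0,0],
)

```text
time: 20.6
position: [0.5401, 0.0848, 0.0195]
tool_rot: [0.69, 0.724, -0.003, 0.002]
wrist_force: [-2.4, -15.9, 5.1]
finger_gap: 0.568
grip_force: 7.9
```

Request:
move_arm(
  series=[5,0.03,0,0,0,5,0.03,0,0,0,5,0.03,0,0,0,5,0.03,0,0,0,5,0.03,0,0,0,5,0,0,0,0,5,0,0,0,0,5,0,0,0,0,5,0,0,0,0,5,0,0,0,0],
)

```text
time: 21.85
position: [0.54, 0.0848, 0.0195]
tool_rot: [0.69, 0.724, -0.004, 0.002]
wrist_force: [-2.5, -19.7, 4.7]
finger_gap: 0.57
grip_force: 10.2
```

Run:
```python
from h import *
c=r.camera("top"); cv2.imwrite("pics/G.png",cv2.resize(c["img"][130:220,105:285],None,fx=4.4,fy=4.4,interpolation=cv2.INTER_CUBIC))
print(r.read_state()["wrist_force"])
```

```text
[ -3.86432679 -19.87979896   5.39547054]
```

View pics/G.png

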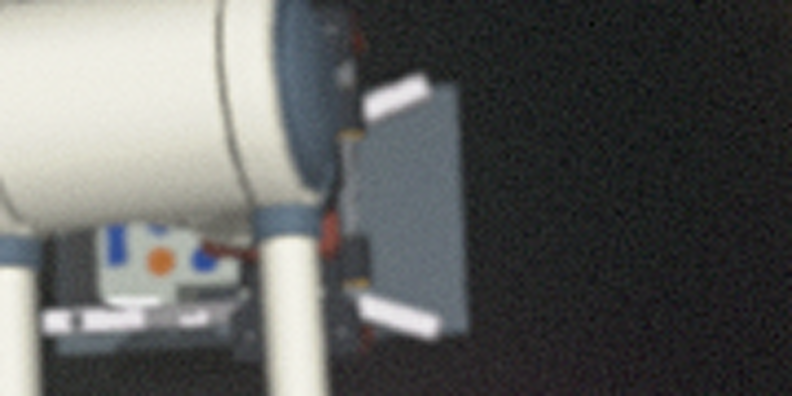

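The top view shows the cassette's front at (98,260), up against the stop. The arm hides the catch. The firm stop was felt: the force rose to 20 N with no further travel. I'll back away and check the latch.

Request:
move_arm(
  series=[5,-0.1,0,0,0,5,-0.1,0,0,0,5,-0.1,0,0,0,5,-0.1,0,0,0,5,-0.2,0,0,0,5,-0.2,0,0,0,5,-0.5,0,0,0,5,-1,0,0,0,5,-1.5,0,0,0,5,-1.5,0,0,0],
)

```text
time: 23.15
position: [0.5434, 0.0361, 0.0196]
tool_rot: [0.689, 0.724, 0.0, 0.0]
wrist_force: [-0.2, 0.4, -0.5]
finger_gap: 0.566
grip_force: 0.0
```

Request:
move_arm(
  series=[5,-1,0,-2,0,5,-2,0,-3,0,5,-4,0,-3,0,5,-4,0,-3,0,5,-4,0,-2,0,5,-4,0,0,0,5,-4,0,0,0,5,-1,0,0,0,5,0,0,0,0,5,0,0,0,0],
)

```text
time: 24.4
position: [0.5555, -0.2014, 0.1501]
tool_rot: [0.689, 0.725, 0.0, 0.0]
wrist_force: [-0.4, -0.1, -1.1]
finger_gap: 0.572
grip_force: 0.0
```

```bash
python3 look.py top H
python3 - <<'E'
import cv2
i=cv2.imread("pics/topH.png"); cv2.imwrite("pics/H.png",cv2.resize(i[130:220,105:285],None,fx=4.4,fy=4.4,interpolation=cv2.INTER_CUBIC))
E
```

```text
tcp s -0.2818 n 0.0018 ang 0.003
[ 0.55546711 -0.20139443  0.15009274] [-0.4 -0.1 -1.1]
top s 0.0721 n 0.0004 ang 0.008
[101.4690094  120.06919098] 1277
```

View pics/H.png

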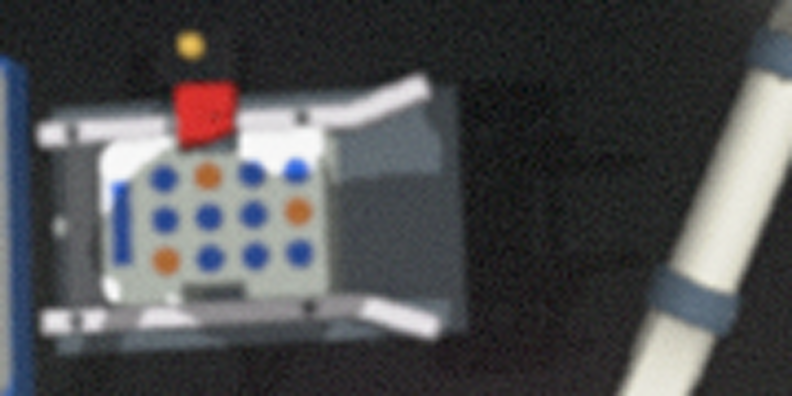

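The red nose at (205,130) sits in the notch, sprung in as it was at the start. The cassette is still against the stop at (100,220), so it is latched.

```bash
python3 -c "
from bench import r
print(r.sign_off())"
```

```text
the job is handed in; nothing more can be done
None
```

The white cassette is home in the dock: it met the firm stop at about 20 N, the top camera shows the red catch in its notch, the arm is withdrawn, and the job was handed in at about 24 s (no verdict was returned).

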